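Clear the drilling guide and hold a probe in its bore

TASK

Take the sanding block and, holding it, wipe the three wood chips off the top of the aluminium drilling guide, then set the block back flat on the bench, clear of the guide. Then lift the probe out of its wooden stand by its square grip and lower its rod upright into the guide's hole, without touching the guide, until the dark ring on the rod is level with the guide's top. Finish while still holding the probe there, upright, still and centred in the hole; leave the tape measure, the screw cup and the walnut offcut alone.

Things in the scene. Friction and masses are not known exactly. Their poses are not given: they have to be found in the camera images.
- guide: aluminium drilling guide fixed to the bench, a low bridge: top 56 (its x) x 170 (its y, long) mm, flat, 64 mm above the bench, plate 20 mm thick on a 16 mm thick leg at each end, open beneath; one vertical through hole of 20 mm diameter in the middle. Origin: centre of its foot on the bench; z up
- guide_hole (a point): centre of the hole's mouth, at the level of the guide's top
- stand: square wooden stand fixed to the bench, 60 x 60 x 96 mm high, with a hole of 14 mm diameter, 93 mm deep, in the middle of its top, in which the probe hangs upright, its top end about 155 mm above the bench; between it and the robot stands a tall blue parts cabinet. Origin: centre of its underside
- probe: probe, about 0.12 kg, hanging upright in the stand: steel rod of 10 mm diameter, 90 mm long, below a square black grip 24 x 24 mm and 56 mm high (90 to 146 mm above the tip; small button on top to 149 mm), whose underside rests on the stand's top. Origin at the tip of the rod, z up along the rod, x and y square to the faces of the grip
- probe_tip (a point): lower end of the probe's rod
- probe_mark (a point): middle of the 3 mm high dark ring round the rod, on its axis, 45 mm above the tip
- sanding_block: cork sanding block with a brown body, 62 (its x) x 106 (its y) x 33 mm high, lying flat on the bench, loose, about 0.09 kg. Origin: centre of its underside
- chip_a: splinter of wood lying loose on the guide's top, 44 long (its x) x 14 x 6 mm thick; origin at the middle of its underside; starts roughly across the guide, its middle about -36 mm along the guide's y
- chip_b: splinter of wood lying loose on the guide's top, 44 long (its x) x 14 x 6 mm thick; origin at the middle of its underside; starts roughly across the guide, its middle about +2 mm along the guide's y
- chip_c: splinter of wood lying loose on the guide's top, 44 long (its x) x 14 x 6 mm thick; origin at the middle of its underside; starts roughly across the guide, its middle about +40 mm along the guide's y
- tape_measure: tape measure, yellow and black, 39 x 82 x 68 mm, loose bystander; origin at the centre of its underside
- screw_cup: small grey metal cup of screws, 72 mm wide, 37 mm high, loose bystander; origin at the centre of its underside
- walnut_offcut: dark walnut offcut 38 x 90 x 20 mm lying flat, loose bystander; origin at the centre of its underside
There are look-alikes about, which are no part of the job. What is shaped like the sanding_block but orange is not meant.

How it is judged:
By the outcome, as a careful person would: the job done as asked, in the order asked, and still so for the second after the job is handed in, while the arm keeps its last pose, push and grip.
It also fails if it takes over 70 s, if anything falls off the work surface, if the arm or the gripper's body presses on something with over 40 N, if the wrist force passes 120 N, or if a joint passes its speed limit or range.

ROBOT

A 6-joint arm with a two-finger parallel gripper is mounted at the origin on a cart in front of the work surface, level with it; the furniture and walls round the work are solid. World frame = base frame: x ahead of the robot, y to its left, z up, the work surface at z = 0. Lengths are in m, angles in rad, forces in N, time in s.
With the tool pointing down it reaches from about 0.375 to 0.925 m from the base axis. Payload 5.7 kg.
Tool frame: the origin (TCP) lies on the mounting face of the last link; the fingertips stand 173 mm ahead of it and the grasp point (between the pads) lies 155 mm ahead of it; z points along the fingers, y is the line along which they close (so a half turn about z gives the same grasp; the last joint's range is limited). The gripper opens to 85 mm and grips with 20 to 120 N. Pads are 22 mm wide; open, the fingers measure 114 mm over their backs; the gripper's body (76 mm by 85 mm) begins 54 mm behind the grasp point. The pads swing forward as they close: fully open they stand 13 mm farther back than shut.
Start: joints at [1.179, 0.359, 1.51, -0, 1.272, -0.115], TCP at [0.164, 0.577, 0.405] pointing down, gripper open.
Joint ranges: [-2.97, 2.97], [-1.01, 2.36], [0.21, 2.38], [-0.96, 4.11], [0.2, 2.71], [-2.98, 2.98]. Speed limits (rad/s): [2.39, 2.39, 3.14, 3.14, 3.14, 3.14].

INTERFACE

Orientations are given as a unit quaternion [x, y, z, w].
In Python, from bench import monitor, grab_frame, workorder gives the robot as it stands.
- The arm moves only by the tool drive_tool, never from a script. Its argument "plan" is one flat list of numbers, 7 for each row, row after row: the gripper's target within -1 to 1 (fully open at 1, half-way at 0, shut at -1), then the shift along the world's x, y, z in mm, then the turn, a rotation vector about the world's x, y, z in degrees. A call has 1 to 12 rows; each row shifts and turns the commanded pose from where the row before left it; what a row does not reach is not made up. A row lasts 1/10 s, in which the tool goes at most 50 mm and 8.59 degrees, less where a joint would pass 70% of its speed; a pose out of reach is approached as far as the arm can. A call with a gripper value outside its range is refused whole. The fingers move at their own pace and stop on an object; "force" is the grip in N (left out, the last holds). Time passes only in rows, so rows that do not move let the fingers close. It gives the time, the measured TCP pose, the force, the opening and the grip force at its end, in the units of the state.
- monitor.get_state(): the state, without advancing time (a new reading comes with each control period).
- grab_frame(name): name is "scene" or "top" or "wrist"; returns a dict with "image" (384x512x3 uint8, blue, green, red), "intrinsics" (3x3 intrinsics, pixels), "R" (3x3) and "t" (3): a world point X has camera coordinates R X + t; the wrist camera has in their place "hand_eye" (4x4, takes a point from camera to tool coordinates, whose origin is the TCP and whose axes are the flange's). Camera axes: x right, y down, z forward; pixel columns grow to the right and rows downward; lengths in m; the calibration is good to about 2 mm. A picture is of the moment at which its call begins: read the wrist's pose just before it. There is no depth.
- workorder.job_done(): hands the job in; it is judged then, once.
The state is a dict: "t": time; "joint_positions": joint angles; "joint_vel": joint speeds; "joint_efforts": joint torques, N m; "ee_pos": TCP position; "eef_rot": TCP orientation; "force": force on the tool from outside, world axes, zero at the start; "moment": the same for the moment, N m; "gripper_width": opening from 0.0 (shut) to 1.0 (fully open); "grasp_force": force on a finger pad.
Only numpy, scipy, OpenCV 4.12 (cv2) and the standard library are available. Lean on these libraries where they do the work, as an engineer would, in place of code of your own. Each camera call takes 0.05 s, during which the arm holds its last target. There are 200 camera calls.

## Working session

There is one attempt and no reset: what is moved stays moved. The work goes in short steps, Python scripts to look and compute and a tool call to move; the robot and the scene stay as the last step left them, time stands still between calls to the robot, and variables do not carry over. Pictures are saved under pics/ and viewed, at most 10 in all, crops included, and the job is handed in when it is done.

Besides the shell and the picture viewer there is one more tool, called after ">>>" in YAML: its name, and indented under it one key for each argument. drive_tool: Moves the arm, as the interface text tells. Its arguments: {"type":"object","properties":{"plan":{"type":"array"},"force":{"type":"number"}},"required":["plan"]}

```bash
ls; mkdir -p pics; cat > h.py <<'E'
import numpy as np, cv2
from scipy.spatial.transform import Rotation as R
from bench import monitor, grab_frame, workorder
def cam(name):
    s=monitor.get_state(); f=grab_frame(name); K=np.array(f["intrinsics"])
    if "hand_eye" in f:
        T=np.eye(4);T[:3,:3]=R.from_quat(s["eef_rot"]).as_matrix();T[:3,3]=s["ee_pos"]
        C=T@np.array(f["hand_eye"]); Rw=C[:3,:3].T; t=-Rw@C[:3,3]
    else: Rw=np.array(f["R"]);t=np.array(f["t"])
    return dict(im=f["image"],K=K,R=Rw,t=t)
def ray(c,uv,z):
    d=c["R"].T@np.linalg.inv(c["K"])@np.array([*uv,1.]); o=-c["R"].T@c["t"]
    return o+d*(z-o[2])/d[2]
def proj(c,X):
    p=c["K"]@(c["R"]@np.array(X)+c["t"]); return p[:2]/p[2]
def tri(c1,u1,c2,u2):
    A=[];b=[]
    for c,u in((c1,u1),(c2,u2)):
        d=c["R"].T@np.linalg.inv(c["K"])@np.array([*u,1.]);d/=np.linalg.norm(d);o=-c["R"].T@c["t"]
        P=np.eye(3)-np.outer(d,d);A.append(P);b.append(P@o)
    return np.linalg.lstsq(np.vstack(A),np.hstack(b),rcond=None)[0]
E
python3 - <<'E'
from h import *
import pickle
a=cam("scene");b=cam("top");pickle.dump((a,b),open("c.pkl","wb"))
cv2.imwrite("pics/s.png",cv2.resize(a["im"],(768,576)));cv2.imwrite("pics/t.png",cv2.resize(b["im"],(768,576)))
for c in(a,b):print(-c["R"].T@c["t"],c["K"][0,0],c["R"][2])
E
```

```text
pics
[ 1.39445831 -0.47611922  0.62197521] 437.3434766923382 [-0.83773735  0.20327453 -0.50682897]
[ 0.32618061 -0.23786056  0.99837124] 379.0755934094777 [ 0.18375549 -0.00113649 -0.98297133]
```

View pics/s.png

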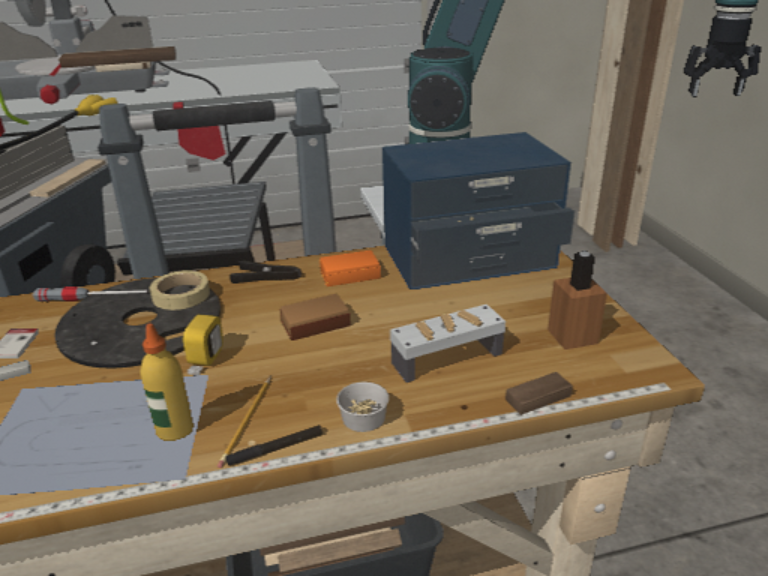

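View pics/t.png

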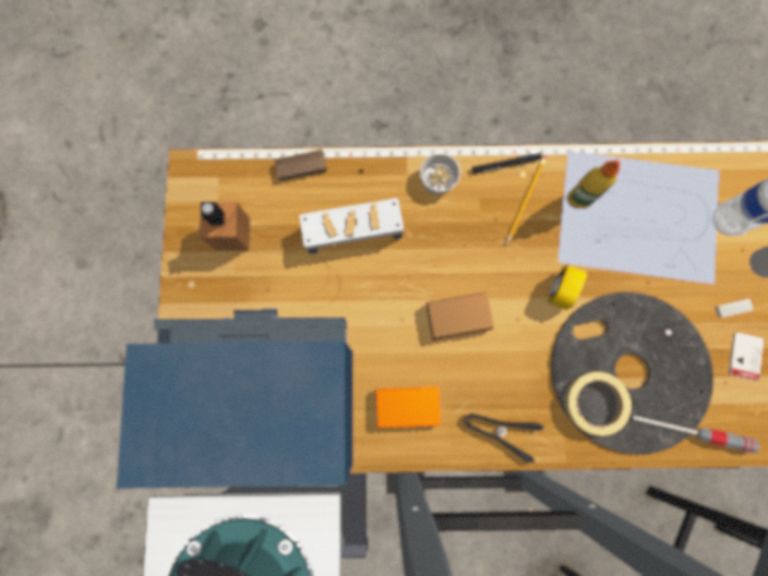

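Scene shows (768 px scale): candidates for the block: brown (315,315), orange (350,266) and walnut (540,392); top view has the brown one at (460,316), the orange one at (408,407) and the walnut at (300,165). I choose the brown one at top (460,316). The guide is at (352,224), stand/probe at (225,225), the cup at (440,174) and the tape at (568,286).

```bash
python3 - <<'E'
from h import *
import pickle
a,b=pickle.load(open("c.pkl","rb"))
im=b["im"];hsv=cv2.cvtColor(im,cv2.COLOR_BGR2HSV)
for n,u in dict(block=(460,316),stand=(230,235),guide=(320,240),tape=(572,285),cup=(430,165),wal=(300,167)).items():
    print(n,hsv[u[1]//2,u[0]//2])
def big(m,box,z,name):
    mm=np.zeros_like(m);x0,y0,x1,y1=[v//2 for v in box];mm[y0:y1,x0:x1]=m[y0:y1,x0:x1]
    mm=cv2.morphologyEx(mm,cv2.MORPH_CLOSE,np.ones((5,5)))
    c=max(cv2.findContours(mm,0,2)[0],key=cv2.contourArea);r=cv2.minAreaRect(c);P=np.array([ray(b,p,z) for p in cv2.boxPoints(r)])
    e=P[1]-P[0];f=P[2]-P[1];l=e if np.linalg.norm(e)>np.linalg.norm(f) else f
    print(name,P.mean(0).round(4),np.linalg.norm(e).round(4),np.linalg.norm(f).round(4),"long axis deg",np.degrees(np.arctan2(l[1],l[0])).round(1))
big(cv2.inRange(hsv,(0,0,160),(180,50,255)),(285,190,415,260),.064,"guide")
big(cv2.inRange(hsv,(3,90,60),(14,220,175)),(410,275,510,355),.033,"block")
# cabinet and probe by hand picks (768 scale, halved)
P=lambda s,t:tri(a,np.array(s)/2,b,np.array(t)/2).round(3)
print("cab corners",P((570,163),(347,343)),P((408,175),(352,484)) ,P((384,148),(352,484)),P((529,134),(120,486)))
print("drawer top L",P((573,210),(160,320)),P((411,235),(346,320)))
print("probe top",P((585,253),(208,208)), ray(b,(104,104),.155))
print("stand top corner",[ray(b,np.array(q)/2,.096).round(3) for q in((204,206),(244,206),(248,248),(200,246))])
print("tape",ray(b,(284,143),.068),"cup",ray(b,(220,87),.037),"wal",ray(b,(150,82),.02))
for q,z in (((385,410),0.033),):print("orange",ray(b,(204,203),.033))
# crops
def crop(c,u,h=40):u=np.array(u)//2;return cv2.resize(c["im"][max(0,u[1]-h):u[1]+h,u[0]-h:u[0]+h],(390,390),interpolation=cv2.INTER_NEAREST)
cv2.imwrite("pics/crop.png",np.hstack([crop(b,(460,316)),crop(b,(225,225))]))
E
```

```text
block [ 20   7 207]
stand [ 17 170 187]
guide [ 17 153 208]
tape [ 17 159 205]
cup [ 20  33 156]
wal [ 17  32 158]
guide [ 0.7352 -0.0297  0.064 ] 0.1682 0.0279 long axis deg -90.8
block [ 0.5788 -0.2005  0.033 ] 0.0 0.0 long axis deg 0.0
cab corners [ 0.466 -0.136  0.345] [ 0.347 -0.225  0.328] [ 0.347 -0.242  0.366] [ 0.335 -0.072  0.393]
drawer top L [ 0.473 -0.06   0.336] [ 0.494 -0.23   0.314]
probe top [ 0.579 -0.084  0.321] [0.68756211 0.11502704 0.155     ]
stand top corner [array([0.716, 0.145, 0.096]), array([0.715, 0.094, 0.096]), array([0.659, 0.087, 0.096]), array([0.663, 0.147, 0.096])]
tape [ 0.61283163 -0.31441903  0.068     ] cup [ 0.78274497 -0.14763044  0.037     ] wal [0.80833634 0.04791658 0.02      ]
orange [ 0.46609565 -0.10729953  0.033     ]
```

View pics/crop.png

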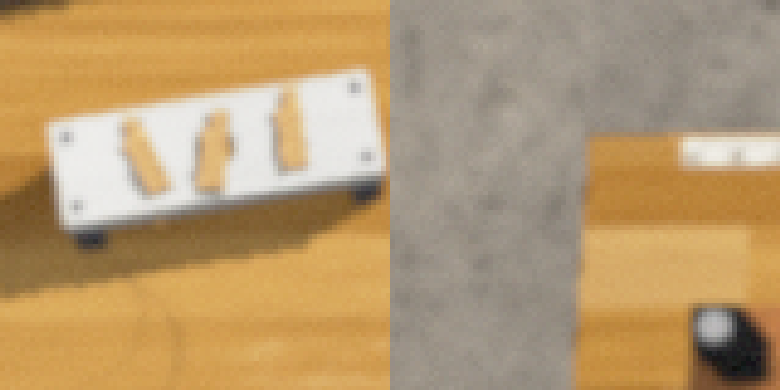

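The crop missed (my scale was 2 instead of 1.5); it shows the guide. Correcting.

```bash
cat > m.py <<'E'
from h import *
import pickle
a,b=pickle.load(open("c.pkl","rb"))
im=b["im"];hsv=cv2.cvtColor(im,cv2.COLOR_BGR2HSV)
S=1.5
for n,u in dict(block=(460,316),stand=(230,235),guide=(312,230),tape=(572,285)).items():
    print(n,hsv[int(u[1]/S),int(u[0]/S)])
def big(m,box,z,name):
    mm=np.zeros_like(m);x0,y0,x1,y1=[int(v/S) for v in box];mm[y0:y1,x0:x1]=m[y0:y1,x0:x1]
    mm=cv2.morphologyEx(mm,cv2.MORPH_CLOSE,np.ones((5,5)))
    c=max(cv2.findContours(mm,0,2)[0],key=cv2.contourArea);r=cv2.minAreaRect(c);P=np.array([ray(b,p,z) for p in cv2.boxPoints(r)])
    e=P[1]-P[0];f=P[2]-P[1];l=e if np.linalg.norm(e)>np.linalg.norm(f) else f
    print(name,P.mean(0).round(4),np.linalg.norm(e).round(4),np.linalg.norm(f).round(4),"long axis deg",np.degrees(np.arctan2(l[1],l[0])).round(1))
big(cv2.inRange(hsv,(0,0,150),(180,60,255)),(285,190,415,260),.064,"guide")
big(cv2.inRange(hsv,(3,90,60),(13,220,190)),(410,275,510,355),.033,"block")
big(cv2.inRange(hsv,(3,90,60),(13,220,190)),(180,195,260,260),.07,"stand(rough)")
P=lambda s,t:tri(a,np.array(s)/S,b,np.array(t)/S).round(3)
print("cab corners",P((570,163),(122,345)),P((408,175),(347,343)) ,P((384,148),(352,484)))
print("drawer front",P((573,210),(160,320)),P((411,235),(346,320)))
print("probe top",P((584,254),(208,208)), ray(b,(208/S,208/S),.155))
print("stand top",[ray(b,np.array(q)/S,.096).round(3) for q in((204,206),(244,206),(248,248),(200,246))])
r=lambda u,z:ray(b,np.array(u)/S,z).round(3)
print("tape",r((568,286),.068),"cup",r((440,173),.037),"wal",r((300,165),.02),"orange",r((408,407),.033),"bottle",r((610,168),.15))
def crop(c,u,h=36):u=(np.array(u)/S).astype(int);return cv2.resize(c["im"][max(0,u[1]-h):u[1]+h,u[0]-h:u[0]+h],(390,390),interpolation=cv2.INTER_NEAREST)
cv2.imwrite("pics/crop2.png",np.hstack([crop(b,(460,316)),crop(b,(225,225))]))
E
python3 m.py
```

```text
block [ 15 140 189]
stand [ 14 157 177]
guide [ 30   3 236]
tape [ 26 237 239]
guide [ 0.6025 -0.1855  0.064 ] 0.174 0.0591 long axis deg -80.6
block [ 0.4164 -0.3908  0.033 ] 0.0206 0.0025 long axis deg -81.3
stand(rough) [0.5961 0.0301 0.07  ] 0.0793 0.0789 long axis deg -90.8
cab corners [0.386 0.118 0.215] [ 0.385 -0.187  0.226] [ 0.203 -0.188  0.215]
drawer front [0.431 0.103 0.143] [ 0.426 -0.187  0.134]
probe top [0.603 0.031 0.152] [0.60108867 0.02947136 0.155     ]
stand top [array([0.624, 0.055, 0.096]), array([ 0.623, -0.011,  0.096]), array([ 0.551, -0.02 ,  0.096]), array([0.556, 0.058, 0.096])]
tape [ 0.486 -0.547  0.068] cup [ 0.699 -0.344  0.037] wal [ 0.724 -0.092  0.02 ] orange [ 0.292 -0.278  0.033] bottle [ 0.66 -0.6   0.15]
```

View pics/crop2.png

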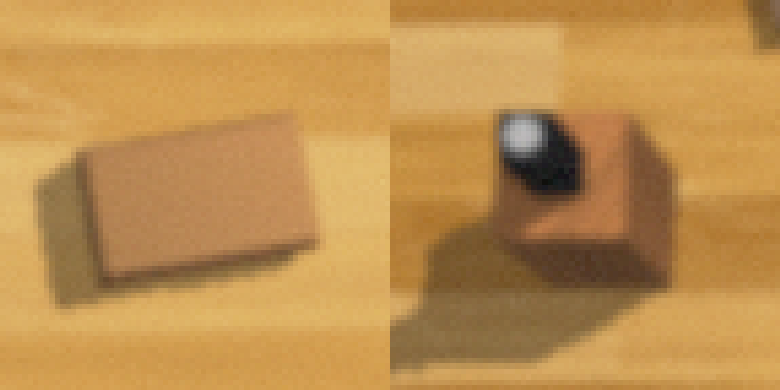

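Crop left pane: the brown block's top face has corners (80,150),(293,112),(318,243),(103,278). Right pane: the stand's top, square to the picture, with the black grip and its light button at (522,135).

```bash
python3 - <<'E'
from h import *
import pickle
a,b=pickle.load(open("c.pkl","rb"))
f=390/72
P=np.array([ray(b,(270+x/f,174+y/f),.033) for x,y in((80,150),(293,112),(318,243),(103,278))])
print("block",P.mean(0).round(4),[np.linalg.norm(P[i]-P[i-1]).round(4) for i in range(4)],[np.degrees(np.arctan2(*(P[i]-P[i-1])[1::-1])).round(1) for i in range(4)])
P=np.array([ray(b,(114+x/f,114+y/f),.096) for x,y in((108,112),(242,112),(244,240),(115,240))])
print("stand",P.mean(0).round(4),[np.linalg.norm(P[i]-P[i-1]).round(4) for i in range(4)])
s=monitor.get_state();M=R.from_quat(s["eef_rot"]).as_matrix();print(M.round(3),s["ee_pos"],s["gripper_width"],s["t"])
E
```

```text
block [ 0.4443 -0.3704  0.033 ] [np.float64(0.0615), np.float64(0.1033), np.float64(0.0632), np.float64(0.1028)] [np.float64(8.5), np.float64(-80.6), np.float64(-172.0), np.float64(98.4)]
stand [0.6001 0.0274 0.096 ] [np.float64(0.061), np.float64(0.0615), np.float64(0.0607), np.float64(0.0585)]
[[-0.962  0.273 -0.001]
 [ 0.273  0.962 -0.002]
 [ 0.    -0.002 -1.   ]] [0.1638452  0.57685192 0.40392613] 1.0021470943638644 0.1
```

>>> drive_tool:
  plan: [1,39,-29,3,0,0,-5.5,1,39,-29,3,0,0,-5.5,1,39,-29,3,0,0,-5.5,1,39,-29,3,0,0,-5.5,1,39,-29,3,0,0,-5.5,1,39,-29,3,0,0,-5.5,1,27,-40,3,0,0,-5.5,1,27,-40,3,0,0,-5.5,1,27,-40,0,0,0,-5.5,1,27,-40,0,0,0,-5.5,1,27,-40,0,0,0,-5.5,1,27,-40,0,0,0,-5]

```text
t: 1.3
ee_pos: [0.5606, 0.1613, 0.4283]
eef_rot: [0.653, 0.757, -0.0, -0.0]
force: [0.9, 0.6, 0.3]
gripper_width: 1.0
grasp_force: 0.0
```

>>> drive_tool:
  plan: [1,5,-48,0,0,0,0,1,5,-48,0,0,0,0,1,5,-48,0,0,0,0,1,5,-48,0,0,0,0,1,-10,-48,0,0,0,0,1,-26,-42,0,0,0,0,1,-26,-42,0,0,0,0,1,-26,-42,-10,0,0,0,1,-26,-42,-20,0,0,0,1,-26,-42,-20,0,0,0,1,0,0,-30,0,0,0,1,0,0,0,0,0,0]

```text
t: 2.5
ee_pos: [0.4411, -0.2814, 0.3479]
eef_rot: [0.653, 0.757, -0.0, -0.004]
force: [0.2, 1.1, 0.3]
gripper_width: 0.998
grasp_force: 0.0
```

```bash
python3 - <<'E'
from h import *
import pickle
s=monitor.get_state();M=R.from_quat(s["eef_rot"]).as_matrix();print(M.round(3),np.round(s["ee_pos"],4),s["t"],np.round(s["force"],1))
c=cam("wrist");pickle.dump(c,open("w.pkl","wb"));cv2.imwrite("pics/w1.png",c["im"]);print(-c["R"].T@c["t"])
E
```

```text
[[-0.147  0.989 -0.006]
 [ 0.989  0.147  0.005]
 [ 0.006 -0.005 -1.   ]] [ 0.4411 -0.2814  0.3479] 2.5 [0.2 1.1 0.3]
[ 0.42985435 -0.20610676  0.31729304]
```

View pics/w1.png

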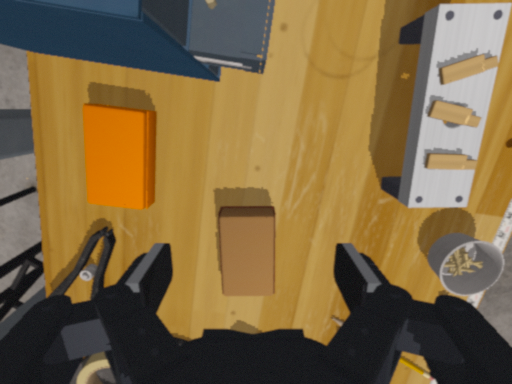

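The wrist picture shows the brown block at (248,255), its top face about (220,216)-(275,296), the orange look-alike at (120,157), and the guide with chips at (462,65),(455,112),(450,160).

```bash
python3 - <<'E'
from h import *
import pickle
c=pickle.load(open("w.pkl","rb"));hsv=cv2.cvtColor(c["im"],cv2.COLOR_BGR2HSV)
print(hsv[205:220,248].tolist()[::3],hsv[290:300:2,248].tolist(),hsv[250,216:224:2].tolist())
def rect(m,z,n):
    q=max(cv2.findContours(m,0,2)[0],key=cv2.contourArea);P=np.array([ray(c,p,z) for p in cv2.boxPoints(cv2.minAreaRect(q))])
    print(n,P.mean(0).round(4),[np.linalg.norm(P[i]-P[i-1]).round(4) for i in range(2)],[np.degrees(np.arctan2(*(P[i]-P[i-1])[1::-1])).round(1) for i in range(4)],P.round(3).tolist())
P=[ray(c,p,.033) for p in((220,216),(275,216),(275,296),(222,296))];print(np.mean(P,0),np.round(P,3).tolist())
m=cv2.inRange(hsv,(0,0,140),(180,60,255));m[:, :400]=0;m[215:]=0;m[:,500:][:, :]=m[:,500:];m=cv2.morphologyEx(m,cv2.MORPH_OPEN,np.ones((5,5)));m=cv2.morphologyEx(m,cv2.MORPH_CLOSE,np.ones((25,25)));rect(m,.064,"guide")
P=[ray(c,p,.064) for p in((440,4),(511,4),(468,207),(407,206))];print(np.mean(P,0),np.round(P,3).tolist())
E
```

```text
[[18, 148, 121], [14, 155, 79], [13, 139, 86], [15, 149, 87], [16, 149, 139]] [[16, 147, 165], [16, 145, 164], [16, 143, 166], [18, 135, 182], [20, 136, 189]] [[19, 148, 176], [18, 151, 130], [15, 157, 114], [16, 147, 151]]
[ 0.44715436 -0.36870693  0.033     ] [[0.409, -0.322, 0.033], [0.469, -0.313, 0.033], [0.487, -0.415, 0.033], [0.424, -0.425, 0.033]]
guide [ 0.6104 -0.1844  0.064 ] [np.float64(0.0801), np.float64(0.1794)] [np.float64(179.9), np.float64(99.7), np.float64(1.3), np.float64(-75.5)] [[0.589, -0.273, 0.064], [0.559, -0.096, 0.064], [0.623, -0.095, 0.064], [0.67, -0.273, 0.064]]
[ 0.60413013 -0.18503323  0.064     ] [[0.563, -0.106, 0.064], [0.618, -0.098, 0.064], [0.647, -0.265, 0.064], [0.589, -0.272, 0.064]]
```

>>> drive_tool:
  plan: [1,3,-44,-20,0,0,0,1,2,-44,-30,0,0,0,1,0,0,-40,0,0,0,1,0,0,-40,0,0,0,1,0,0,-30,0,0,0,1,0,0,-12,0,0,0,1,0,0,0,0,0,0,-1,0,0,0,0,0,0,-1,0,0,0,0,0,0,-1,0,0,0,0,0,0,-1,0,0,0,0,0,0,-1,0,0,0,0,0,0]
  force: 40

```text
t: 3.75
ee_pos: [0.4492, -0.3672, 0.1833]
eef_rot: [0.652, 0.758, -0.0, 0.002]
force: [0.9, 2.0, 7.4]
gripper_width: 0.725
grasp_force: 44.8
```

>>> drive_tool:
  plan: [-1,0,0,5,0,0,0,-1,0,0,15,0,0,0,-1,0,0,25,0,0,0,-1,0,0,35,0,0,0,-1,0,0,30,0,0,0,-1,0,0,0,0,0,0]

```text
t: 4.35
ee_pos: [0.4496, -0.368, 0.2962]
eef_rot: [0.652, 0.758, -0.0, 0.005]
force: [0.6, -1.2, -0.9]
gripper_width: 0.723
grasp_force: 43.9
```

```bash
python3 - <<'E'
from h import *
s=monitor.get_state();M=R.from_quat(s["eef_rot"]).as_matrix();print(M.round(3),np.round(s["ee_pos"],4),s["t"],np.round(s["force"],1))
c=cam("wrist");a=cam("scene");cv2.imwrite("pics/w2.png",cv2.resize(np.hstack([c["im"],a["im"][120:384, :].repeat(1,0) if 0 else a["im"]]),(800,300)))
E
```

```text
[[-0.15   0.989  0.006]
 [ 0.989  0.15  -0.007]
 [-0.008  0.005 -1.   ]] [ 0.4496 -0.368   0.2962] 4.35 [ 0.6 -1.2 -0.9]
```

View pics/w2.png

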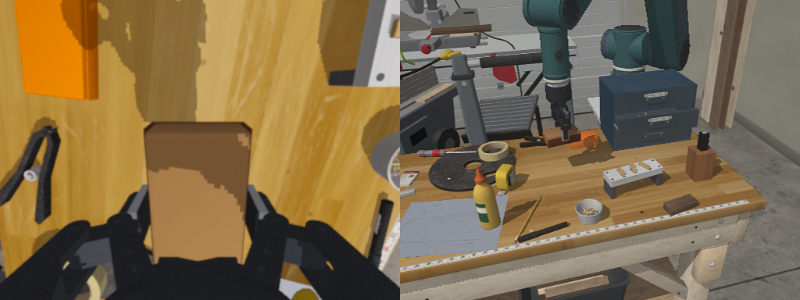

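The block is held level (left pane), the guide and chips untouched (right pane, guide near (632,178)).

>>> drive_tool:
  plan: [-1,16,20,5,0,0,-8.1,-1,16,24,5,0,0,-8.1,-1,16,26,5,0,0,-8.1,-1,14,26,0,0,0,-8.1,-1,14,26,0,0,0,-8.1,-1,12,26,0,0,0,-8.1,-1,10,26,0,0,0,-8.1,-1,10,26,0,0,0,-8.1,-1,10,26,0,0,0,-8.1,-1,10,26,0,0,0,-8.1,-1,9,29,0,0,0,-8.1,-1,0,0,0,0,0,0]

```text
t: 5.65
ee_pos: [0.5852, -0.0825, 0.3044]
eef_rot: [0.997, 0.083, -0.001, -0.001]
force: [-0.6, -1.6, -1.0]
gripper_width: 0.722
grasp_force: 43.9
```

```bash
cat > st.py <<'E'
from h import *
s=monitor.get_state();M=R.from_quat(s["eef_rot"]).as_matrix();print("y-axis heading",np.degrees(np.arctan2(M[1,1],M[0,1])).round(2),"z",M[:,2].round(4),np.round(s["ee_pos"],4),s["t"],np.round(s["force"],1))
G=np.array([.6035,-.185]);u=np.array([-.165,.986]);d=np.array(s["ee_pos"][:2])-G;print("guide y,x mm",1e3*d@u,1e3*d@[u[1],-u[0]])
E
python3 st.py
```

```text
y-axis heading -80.53 z [-0.0025  0.0022 -1.    ] [ 0.5852 -0.0825  0.3044] 5.65 [-0.6 -1.6 -1. ]
guide y,x mm 104.13180669805608 -1.1283788561899828
```

>>> drive_tool:
  plan: [-1,0,0,-30,0,0,0,-1,0,0,-20,0,0,0,-1,0,0,-5,0,0,0,-1,0,0,0,0,0,0,-1,0,0,0,0,0,0]

```text
t: 6.15
ee_pos: [0.5854, -0.086, 0.2514]
eef_rot: [0.997, 0.083, 0.0, 0.0]
force: [-0.1, -0.3, -1.0]
gripper_width: 0.723
grasp_force: 43.9
```

```bash
python3 st.py; python3 - <<'E'
from h import *
a=cam("scene");cv2.imwrite("pics/w3.png",cv2.resize(a["im"][170:270,230:430],(800,400)))
E
```

```text
y-axis heading -80.45 z [ 2.e-04 -0.e+00 -1.e+00] [ 0.5854 -0.086   0.2514] 6.15 [-0.1 -0.3 -1. ]
guide y,x mm 100.56765090762615 -1.4836288842254939
```

View pics/w3.png

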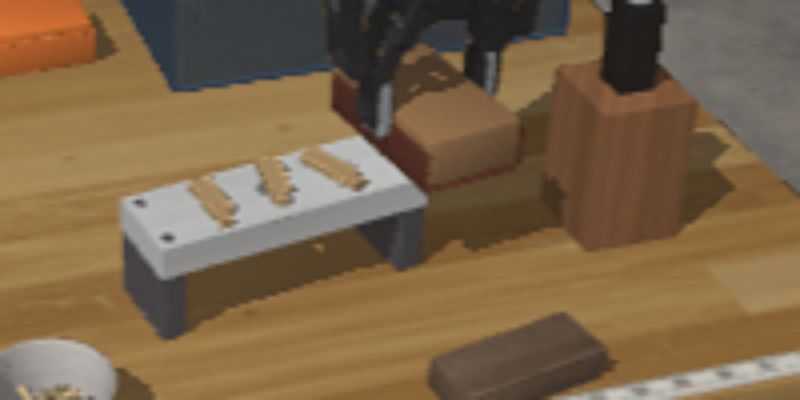

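The scene crop shows the block level at the guide's +y end, about at the height of its top, with the leading finger at (378,115) above the plate; the nearest chip is at (335,168). I lower it 3 mm and sweep.

>>> drive_tool:
  plan: [-1,0,0,-2.5,0,0,0,-1,0,0,0,0,0,0,-1,1.7,-10,0,0,0,0,-1,1.7,-10,0,0,0,0,-1,1.7,-10,0,0,0,0,-1,1.7,-10,0,0,0,0,-1,1.7,-10,0,0,0,0,-1,1.7,-10,0,0,0,0,-1,1.7,-10,0,0,0,0,-1,1.7,-10,0,0,0,0]

```text
t: 7.2
ee_pos: [0.599, -0.1665, 0.2485]
eef_rot: [0.997, 0.083, -0.0, -0.0]
force: [0.2, 0.2, -0.7]
gripper_width: 0.722
grasp_force: 43.9
```

```bash
python3 st.py
```

```text
y-axis heading -80.46 z [-1.e-04  2.e-04 -1.e+00] [ 0.599  -0.1665  0.2485] 7.2 [ 0.2  0.2 -0.7]
guide y,x mm 18.974293439962228 -1.4152742524653796
```

>>> drive_tool:
  plan: [-1,1.8,-10,0,0,0,0,-1,1.8,-10,0,0,0,0,-1,1.8,-10,0,0,0,0,-1,1.8,-10,0,0,0,0,-1,1.8,-10,0,0,0,0,-1,1.8,-10,0,0,0,0,-1,1.8,-10,0,0,0,0,-1,1.8,-10,0,0,0,0,-1,1.8,-10,0,0,0,0,-1,1.8,-10,0,0,0,0,-1,1.8,-10,0,0,0,0,-1,1.8,-10,0,0,0,0]

```text
t: 8.4
ee_pos: [0.6206, -0.2865, 0.2486]
eef_rot: [0.997, 0.083, 0.0, -0.0]
force: [0.4, -0.9, -1.8]
gripper_width: 0.722
grasp_force: 43.9
```

>>> drive_tool:
  plan: [-1,1.8,-10,0,0,0,0,-1,1.8,-10,0,0,0,0,-1,0,0,0,0,0,0,-1,0,0,30,0,0,0,-1,0,0,30,0,0,0,-1,0,0,0,0,0,0]

```text
t: 9.0
ee_pos: [0.6257, -0.3063, 0.3133]
eef_rot: [0.997, 0.083, 0.003, 0.002]
force: [0.2, -0.5, -1.0]
gripper_width: 0.718
grasp_force: 44.0
```

```bash
python3 st.py; python3 - <<'E'
from h import *
a=cam("scene");b=cam("top");cv2.imwrite("pics/w4.png",np.hstack([cv2.resize(a["im"][150:310,170:400],(430,300)),cv2.resize(b["im"][100:240,180:350],(365,300))]))
E
```

```text
y-axis heading -80.45 z [ 0.0068 -0.0038 -1.    ] [ 0.6257 -0.3063  0.3133] 9.0 [ 0.2 -0.5 -1. ]
guide y,x mm -123.21649753670202 1.834879140384323
```

View pics/w4.png

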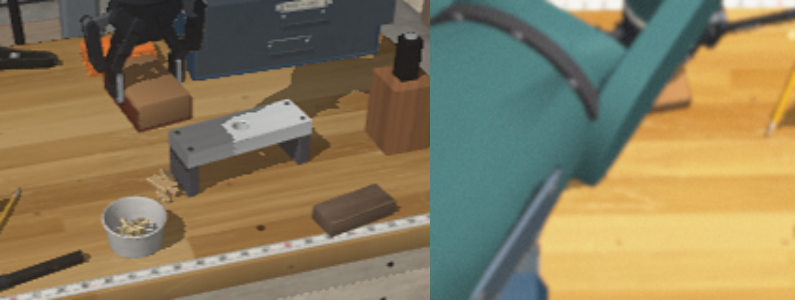

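The left pane shows the guide's top bare with the hole at (240,125), and the three chips on the bench at (163,185) beside the cup. I set the block down.

>>> drive_tool:
  plan: [-1,-35,-13,0,0,0,0,-1,-35,-13,0,0,0,0,-1,-35,-13,0,0,0,0,-1,-35,-13,0,0,0,0,-1,-30,-12,0,0,0,0,-1,0,0,-40,0,0,0,-1,0,0,-40,0,0,0,-1,0,0,-25,0,0,0,-1,0,0,-12,0,0,0,-1,0,0,-5,0,0,0,-1,0,0,0,0,0,0,-1,0,0,0,0,0,0]

```text
t: 10.3
ee_pos: [0.4546, -0.37, 0.1875]
eef_rot: [0.997, 0.083, 0.001, 0.001]
force: [0.3, -0.8, -0.1]
gripper_width: 0.722
grasp_force: 44.0
```

```bash
python3 st.py
```

```text
y-axis heading -80.45 z [ 0.0012 -0.0012 -1.    ] [ 0.4546 -0.37    0.1875] 10.3 [ 0.3 -0.8 -0.1]
guide y,x mm -157.82038774476484 -177.33310982652696
```

>>> drive_tool:
  plan: [-1,0,0,-2,0,0,0,-1,0,0,-1.5,0,0,0,-1,0,0,0,0,0,0,-1,0,0,0,0,0,0]

```text
t: 10.7
ee_pos: [0.4542, -0.3697, 0.1834]
eef_rot: [0.997, 0.083, 0.0, 0.0]
force: [0.5, -0.0, -0.2]
gripper_width: 0.72
grasp_force: 44.1
```

>>> drive_tool:
  plan: [-1,0,0,-1,0,0,0,-1,0,0,0,0,0,0,1,0,0,0,0,0,0,1,0,0,0,0,0,0,1,0,0,0,0,0,0,1,0,0,0,0,0,0,1,0,0,0,0,0,0,1,0,0,30,0,0,0,1,0,0,40,0,0,0,1,0,0,50,0,0,0,1,0,0,50,0,0,0,1,0,0,0,0,0,0]

```text
t: 11.9
ee_pos: [0.456, -0.3715, 0.3594]
eef_rot: [0.997, 0.083, 0.004, 0.005]
force: [0.5, -0.0, 0.7]
gripper_width: 0.998
grasp_force: 0.0
```

>>> drive_tool:
  plan: [1,15,40,7,0,0,0,1,15,40,7,0,0,0,1,15,40,7,0,0,0,1,15,40,7,0,0,-1,1,15,40,7,0,0,-1,1,15,40,7,0,0,-1,1,15,40,7,0,0,-1,1,15,40,7,0,0,-1,1,13,40,7,0,0,-2,1,13,40,7,0,0,-2,1,0,0,0,0,0,0,1,0,0,0,0,0,0]

```text
t: 13.1
ee_pos: [0.6, 0.0313, 0.4215]
eef_rot: [1.0, 0.006, -0.0, 0.0]
force: [-0.5, -0.1, -0.2]
gripper_width: 1.004
grasp_force: 0.0
```

```bash
python3 st.py; python3 - <<'E'
from h import *
import pickle
c=cam("wrist");pickle.dump(c,open("w.pkl","wb"));cv2.imwrite("pics/w5.png",c["im"]);print(-c["R"].T@c["t"],proj(c,[.6,.03,.155]),proj(c,[.6,.03,.096]))
E
```

```text
y-axis heading -89.31 z [-6.e-04 -3.e-04 -1.e+00] [0.6    0.0313 0.4215] 13.1 [-0.5 -0.1 -0.2]
guide y,x mm 213.8259984964547 32.239320349663814
[0.67566585 0.03250151 0.39046492] [254.73306157 196.13524206] [254.41577863 179.63404104]
```

View pics/w5.png

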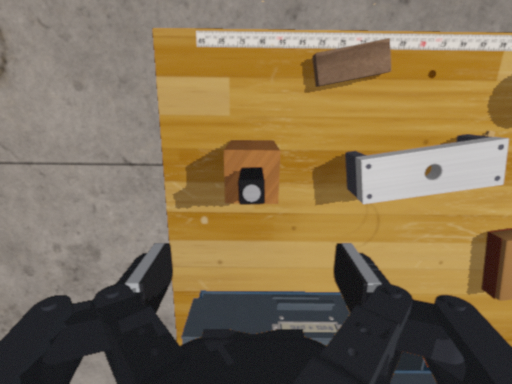

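The picture shows the probe's button at (252,193), its grip's top about (239-265,181-205), square to the picture; the guide's hole at (433,172), top bare.

```bash
python3 - <<'E'
from h import *
import pickle
c=pickle.load(open("w.pkl","rb"));g=cv2.cvtColor(c["im"],cv2.COLOR_BGR2GRAY)
def el(m,o,z,n):
    q=max(cv2.findContours(m,0,2)[0],key=cv2.contourArea);M=cv2.moments(q);u=(M["m10"]/M["m00"]+o[0],M["m01"]/M["m00"]+o[1])
    print(n,np.round(u,1),M["m00"],ray(c,u,z).round(4),cv2.minAreaRect(q))
el(cv2.inRange(g[180:206,238:268],100,255),(238,180),.155,"button")
el(cv2.inRange(g[160:185,420:447],0,140),(420,160),.064,"hole")
el(cv2.inRange(g[165:210,232:272],0,45),(232,165),.152,"grip")
for p in((240,182),(265,182),(265,204),(240,204)):print(ray(c,p,.152).round(4))
d=g[192,225:280];print(d.tolist());print(g[165:210,245].tolist())
hsv=cv2.cvtColor(c["im"],cv2.COLOR_BGR2HSV);m=cv2.inRange(hsv,(0,0,110),(180,70,255));m[:,:354]=0;m[:130]=0;m[215:]=0
m=cv2.morphologyEx(m,cv2.MORPH_CLOSE,np.ones((9,9)));q=max(cv2.findContours(m,0,2)[0],key=cv2.contourArea);P=np.array([ray(c,p,.064) for p in cv2.boxPoints(cv2.minAreaRect(q))]);print("guide",P.mean(0),np.linalg.norm(P[1]-P[0]),np.linalg.norm(P[2]-P[1]),P.round(3).tolist())
E
```

```text
button [251.3 192.8] 217.5 [0.6031 0.0331 0.155 ] ((13.5, 13.0), (16.0, 17.0), 90.0)
hole [432.9 171.3] 174.5 [ 0.6048 -0.1846  0.064 ] ((13.250001907348633, 11.249999046325684), (13.435027122497559, 16.970561981201172), 45.0)
grip [250.6 180.4] 458.5 [0.6137 0.0339 0.152 ] ((18.5, 20.5), (35.0, 25.0), 90.0)
[0.6121 0.0433 0.152 ]
[0.6123 0.021  0.152 ]
[0.5916 0.0205 0.152 ]
[0.5913 0.0433 0.152 ]
[85, 81, 81, 78, 77, 78, 77, 78, 76, 76, 76, 78, 75, 55, 33, 26, 33, 80, 132, 151, 157, 159, 156, 158, 157, 157, 157, 158, 159, 159, 159, 159, 160, 159, 152, 110, 59, 35, 35, 64, 99, 112, 119, 120, 121, 119, 115, 113, 115, 115, 115, 118, 123, 133, 143]
[124, 117, 84, 43, 21, 25, 20, 19, 20, 23, 16, 23, 20, 23, 21, 32, 34, 36, 35, 35, 45, 73, 110, 139, 152, 157, 156, 157, 159, 160, 159, 156, 150, 132, 99, 59, 37, 33, 47, 94, 142, 152, 152, 152, 150]
guide [ 0.60645341 -0.18465066  0.064     ] 0.18284362901388035 0.06265881520487025 [[0.622, -0.084, 0.064], [0.65, -0.265, 0.064], [0.593, -0.29, 0.064], [0.561, -0.1, 0.064]]
```

>>> drive_tool:
  plan: [1,2,1,-40,0,0,0,1,0,0,-40,0,0,0,1,0,0,-35,0,0,0,1,0,0,-20,0,0,0,1,0,0,-6,0,0,0,1,0,0,0,0,0,0]

```text
t: 13.75
ee_pos: [0.6015, 0.0302, 0.2802]
eef_rot: [1.0, 0.004, -0.001, -0.0]
force: [1.0, 0.2, -1.0]
gripper_width: 1.005
grasp_force: 0.0
```

>>> drive_tool:
  plan: [-1,0,0,0,0,0,0,-1,0,0,0,0,0,0,-1,0,0,0,0,0,0,-1,0,0,0,0,0,0,-1,0,0,0,0,0,0,-1,0,0,0,0,0,0]
  force: 50

```text
t: 14.35
ee_pos: [0.6023, 0.0315, 0.2819]
eef_rot: [1.0, 0.005, 0.001, -0.0]
force: [-1.1, -0.1, 6.1]
gripper_width: 0.274
grasp_force: 49.2
```

```bash
python3 st.py; python3 - <<'E'
from h import *
print(monitor.get_state()["moment"])
E
```

```text
y-axis heading -89.45 z [ 1.3e-03  1.0e-04 -1.0e+00] [0.6023 0.0315 0.2819] 14.35 [-1.1 -0.1  6.1]
guide y,x mm 213.66153750753992 34.58331951871778
[-0.02050125  0.17986582 -0.02500696]
```

>>> drive_tool:
  plan: [-1,0,0,4,0,0,0,-1,0,0,8,0,0,0,-1,0,0,15,0,0,0,-1,0,0,25,0,0,0,-1,0,0,30,0,0,0,-1,0,0,25,0,0,0,-1,0,0,13,0,0,0,-1,0,0,0,0,0,0]

```text
t: 15.15
ee_pos: [0.6026, 0.0314, 0.4032]
eef_rot: [1.0, 0.005, 0.002, 0.0]
force: [0.5, -0.3, -2.3]
gripper_width: 0.279
grasp_force: 49.5
```

```bash
python3 st.py; python3 - <<'E'
from h import *
import pickle
s=monitor.get_state();a=cam("scene");b=cam("top");pickle.dump((a,b,s),open("l.pkl","wb"))
c=cam("wrist");p=proj(a,[.602,.032,.12]).astype(int);print(p)
cr=a["im"][p[1]-75:p[1]+75,p[0]-75:p[0]+75]
cv2.imwrite("pics/w6.png",np.hstack([cv2.resize(cr,(400,400)),cv2.resize(c["im"],(400,400))]))
E
```

```text
y-axis heading -89.46 z [ 4.e-03 -2.e-04 -1.e+00] [0.6026 0.0314 0.4032] 15.15 [ 0.5 -0.3 -2.3]
guide y,x mm 213.49068420124223 34.84513372107929
[387 181]
```

View pics/w6.png

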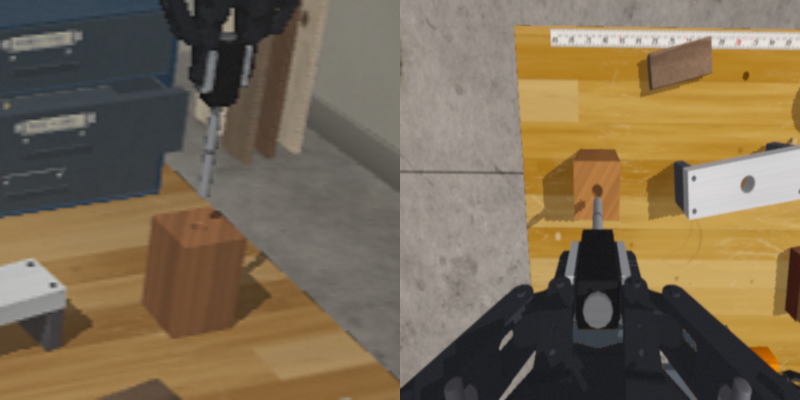

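The left pane shows the probe hanging upright in the grip (rod parallel to the stand's edges, tip at (205,195)); the right pane shows the rod and its tip near (598,192), the hole at (748,184). I move over the hole.

>>> drive_tool:
  plan: [-1,0.5,-20,0,0,0,0,-1,0.5,-30,0,0,0,0,-1,0.5,-35,0,0,0,0,-1,0.5,-35,0,0,0,0,-1,0,-35,0,0,0,0,-1,0,-30,-10,0,0,0,-1,0,-20,-10,0,0,0,-1,0,-11,-10,0,0,0,-1,0,0,-5,0,0,0,-1,0,0,0,0,0,0,-1,0,0,0,0,0,0]

```text
t: 16.4
ee_pos: [0.6041, -0.1833, 0.3659]
eef_rot: [1.0, 0.005, -0.0, -0.0]
force: [0.5, 0.9, -1.5]
gripper_width: 0.279
grasp_force: 49.5
```

```bash
python3 st.py; python3 - <<'E'
from h import *
import pickle
s=monitor.get_state();a=cam("scene");c=cam("wrist");pickle.dump((a,c,s),open("l.pkl","wb"))
o=[]
for k in(a,c):
    p=proj(k,[.605,-.185,.085]).astype(int);h=50;x0=min(max(p[0]-h,0),412);y0=min(max(p[1]-h,0),284);print("origin",x0,y0,"tip",proj(k,[s["ee_pos"][0],s["ee_pos"][1],s["ee_pos"][2]-.276]),"hole",proj(k,[.605,-.185,.064]))
    o.append(cv2.resize(k["im"][y0:y0+100,x0:x0+100],(400,400),interpolation=cv2.INTER_CUBIC))
cv2.imwrite("pics/w7.png",np.hstack(o))
E
```

```text
y-axis heading -89.39 z [-5.e-04  9.e-04 -1.e+00] [ 0.6041 -0.1833  0.3659] 16.4 [ 0.5  0.9 -1.5]
guide y,x mm 1.5662641245390065 0.8907110327847043
origin 249 158 tip [299.81222974 206.61366309] hole [298.91547656 216.45911953]
origin 205 140 tip [253.46411908 193.25837945] hole [255.12325235 184.91434405]
```

View pics/w7.png

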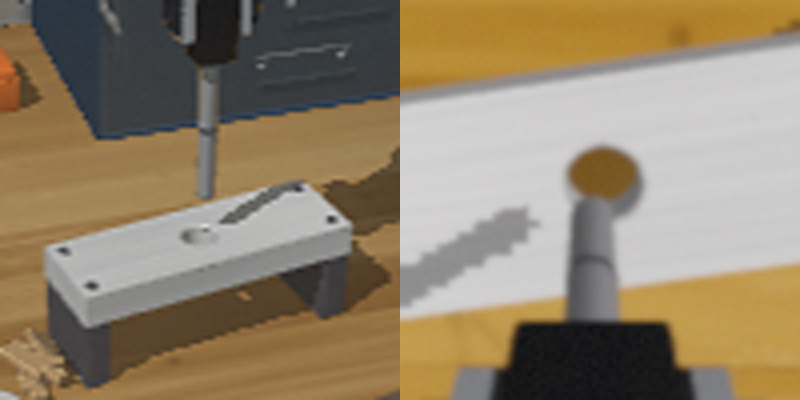

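The left pane shows the rod's tip at (206,197) over the hole at (200,235), the ring at (207,130). The right pane shows the hole at (605,182) and the rod's tip at (593,200). That is my last picture; the rest goes by numbers.

```bash
cat > hole.py <<'E'
from h import *
def hole(c,guess,scene):
    g=cv2.cvtColor(c["im"],cv2.COLOR_BGR2GRAY)
    p=proj(c,guess).astype(int);w=14
    G=cv2.resize(g[p[1]-w:p[1]+w+1,p[0]-w:p[0]+w+1],None,fx=8,fy=8,interpolation=cv2.INTER_CUBIC).astype(float)
    # radial edge search from the centre: outermost dark-to-plate crossing
    cen=np.array([w+.5,w+.5])*8;pl=np.percentile(G,85);pts=[]
    for th in np.radians(range(0,360,6)):
        r=np.arange(20,105);q=(cen+np.outer(r,[np.cos(th),np.sin(th)])).astype(int);q=np.clip(q,0,G.shape[0]-1)
        v=G[q[:,1],q[:,0]];k=np.where(v<pl-30)[0]
        if len(k) and k[-1]<80:pts.append(ray(c,(cen+(r[k[-1]]+1)*np.array([np.cos(th),np.sin(th)]))/8-.5+p-w,.064)[:2])
    pts=np.array(pts)
    from scipy.optimize import least_squares
    f=least_squares(lambda x:np.hypot(*(pts-x).T)-.010,guess[:2],loss="soft_l1",f_scale=.0005)
    print(len(pts),"hole",f.x.round(4),"res",np.abs(f.fun).mean().round(5),"px/mm scale dist",np.hypot(*(pts-f.x).T).round(4)[::6])
E
python3 - <<'E'
from hole import *
import pickle
a,c,s=pickle.load(open("l.pkl","rb"))
hole(a,[.605,-.185,.064],1);hole(c,[.605,-.185,.064],0)
c5=pickle.load(open("w.pkl","rb"));hole(c5,[.605,-.185,.064],0)
print("by eye scene",ray(a,(298.9,216.75),.064),"wrist",ray(c,(256.2,185.6),.064))
t=tri(a,(300.3,207.0),c,(253.3,190.5));print("tip tri",t,s["ee_pos"])
# rod centre line in the wrist view
g=cv2.cvtColor(c["im"],cv2.COLOR_BGR2GRAY)
for y in(194,200,210,216):print(y,g[y,240:268].tolist())
E
```

```text
13 hole [ 0.6046 -0.1877] res 0.00033 px/mm scale dist [0.0091 0.01   0.009 ]
51 hole [ 0.6047 -0.1856] res 0.00037 px/mm scale dist [0.0102 0.0106 0.0109 0.01   0.0107 0.0102 0.0104 0.0099 0.01  ]
60 hole [ 0.6046 -0.1847] res 0.00059 px/mm scale dist [0.0107 0.0109 0.0108 0.0103 0.0107 0.011  0.0107 0.0103 0.0103 0.0107]
by eye scene [ 0.60612718 -0.18542975  0.064     ] wrist [ 0.60429136 -0.18610273  0.064     ]
tip tri [ 0.60697139 -0.1831407   0.09054404] [ 0.60412017 -0.18330772  0.36588023]
194 [202, 206, 207, 206, 207, 206, 198, 163, 111, 89, 91, 97, 105, 113, 122, 128, 132, 134, 141, 157, 170, 179, 190, 198, 201, 202, 203, 203]
200 [206, 205, 204, 205, 205, 202, 185, 143, 97, 87, 90, 98, 106, 114, 123, 129, 132, 141, 165, 190, 200, 201, 202, 203, 202, 201, 202, 202]
210 [206, 207, 206, 207, 206, 198, 155, 102, 84, 89, 93, 99, 108, 114, 122, 127, 133, 133, 137, 161, 190, 201, 202, 199, 198, 198, 197, 193]
216 [159, 160, 160, 160, 160, 151, 121, 92, 85, 90, 95, 100, 107, 115, 122, 128, 132, 134, 137, 144, 153, 157, 158, 160, 158, 158, 159, 159]
```

```bash
cat > rod.py <<'E'
from h import *
import pickle
def chk(a,c,s,off=.276):
    e=np.array(s["ee_pos"]);M=R.from_quat(s["eef_rot"]).as_matrix();z=M[:,2]
    g=cv2.cvtColor(c["im"],cv2.COLOR_BGR2GRAY)
    print("ring col profile rows196-216",g[196:217,251:255].mean(1).round().tolist())
    for n,d,dx in(("ring near",.231,.005),("tip far rim",.276,.005),("tip near",.276,-.005),("ring axis",.231,0)):print(n,proj(c,e+z*d+[dx,0,0]).round(1))
    print("px per mm x:",(proj(c,e+z*.231)-proj(c,e+z*.231+[.001,0,0])).round(2),"per mm z",(proj(c,e+z*.231)-proj(c,e+z*.232)).round(2))
    gs=cv2.cvtColor(a["im"],cv2.COLOR_BGR2GRAY)
    for d in(.205,.22,.245,.26):
        p=proj(a,e+z*d);y=int(round(p[1]));x=int(p[0]);print("scene row",y,"pred",p[0].round(1),"from",x-7,gs[y,x-7:x+9].tolist())
    p=proj(a,e+z*.231);x=int(round(p[0]));print("scene ring pred row",p[1].round(1),gs[int(p[1])-8:int(p[1])+30,x].tolist(),"from",int(p[1])-8, "tip pred",proj(a,e+z*.276).round(1))
E
python3 -c "
from rod import *
chk(*pickle.load(open('l.pkl','rb')))"
```

```text
ring col profile rows196-216 [110.0, 110.0, 111.0, 110.0, 110.0, 110.0, 108.0, 98.0, 84.0, 92.0, 106.0, 111.0, 112.0, 111.0, 111.0, 111.0, 111.0, 111.0, 112.0, 112.0, 111.0]
ring near [253.3 204.5]
tip far rim [253.3 188.2]
tip near [253.1 198.5]
ring axis [253.2 210.6]
px per mm x: [-0.02  1.22] per mm z [0.   0.46]
scene row 179 pred 300.8 from 293 [62, 60, 61, 61, 56, 82, 121, 130, 123, 101, 78, 59, 61, 61, 61, 59]
scene row 185 pred 300.6 from 293 [63, 61, 62, 61, 58, 85, 123, 127, 114, 94, 76, 56, 59, 60, 59, 61]
scene row 195 pred 300.3 from 293 [127, 127, 127, 127, 128, 127, 127, 126, 106, 98, 119, 129, 128, 129, 129, 128]
scene row 201 pred 300.1 from 293 [139, 139, 138, 138, 135, 128, 129, 124, 101, 94, 122, 136, 134, 136, 136, 137]
scene ring pred row 189.4 [129, 129, 129, 128, 127, 127, 128, 127, 129, 88, 79, 127, 127, 126, 126, 125, 125, 125, 124, 125, 124, 124, 122, 122, 123, 122, 100, 132, 188, 182, 179, 178, 177, 217, 115, 169, 170, 168] from 181 tip pred [299.9 206.6]
```

>>> drive_tool:
  plan: [-1,0.4,-2.2,-5,0,0,0,-1,0,0,-8,0,0,0,-1,0,0,0,0,0,0,-1,0,0,0,0,0,0,-1,0,0,0,0,0,0,-1,0,0,0,0,0,0]

```text
t: 17.1
ee_pos: [0.6045, -0.1869, 0.3533]
eef_rot: [1.0, 0.005, 0.0, 0.0]
force: [-0.5, -0.0, -1.9]
gripper_width: 0.277
grasp_force: 49.5
```

```bash
python3 - <<'E'
from rod import *
from hole import hole
a=cam("scene");L=[];
c=cam("wrist");s=monitor.get_state();hole(c,[.605,-.185,.064],0);chk(a,c,s);print(s["ee_pos"],R.from_quat(s["eef_rot"]).as_matrix()[:,2])
E
for i in 1 2 3; do python3 st.py; done
```

```text
43 hole [ 0.6048 -0.1856] res 0.00035 px/mm scale dist [0.0103 0.0106 0.01   0.0104 0.0103 0.01   0.01   0.0102]
ring col profile rows196-216 [110.0, 111.0, 110.0, 110.0, 110.0, 110.0, 109.0, 100.0, 83.0, 92.0, 106.0, 111.0, 110.0, 110.0, 111.0, 110.0, 111.0, 110.0, 111.0, 110.0, 111.0]
ring near [253.5 204.3]
tip far rim [253.4 188. ]
tip near [253.3 198.3]
ring axis [253.4 210.5]
px per mm x: [-0.01  1.22] per mm z [0.   0.46]
scene row 184 pred 299.1 from 292 [62, 62, 62, 61, 57, 92, 133, 117, 84, 74, 60, 58, 60, 61, 60, 61]
scene row 190 pred 298.9 from 291 [54, 65, 97, 125, 125, 121, 120, 129, 121, 98, 101, 131, 129, 129, 130, 131]
scene row 200 pred 298.6 from 291 [132, 132, 133, 135, 136, 130, 124, 129, 115, 92, 110, 140, 139, 138, 138, 138]
scene row 206 pred 298.4 from 291 [137, 138, 137, 135, 137, 138, 137, 124, 108, 93, 116, 135, 135, 136, 135, 135]
scene ring pred row 194.7 [124, 125, 124, 123, 121, 121, 120, 121, 121, 104, 62, 119, 118, 115, 115, 113, 113, 111, 111, 110, 108, 108, 105, 105, 103, 100, 111, 185, 172, 148, 169, 167, 165, 175, 181, 184, 181, 180] from 186 tip pred [298.2 211.6]
[ 0.60453573 -0.18687084  0.35329788] [ 3.90607054e-04 -5.73463883e-05 -9.99999922e-01]
y-axis heading -89.46 z [ 4.e-04 -1.e-04 -1.e+00] [ 0.6045 -0.1869  0.3533] 17.2 [ 0.2 -0.9 -1.4]
guide y,x mm -2.0155433365263966 0.712537074037683
y-axis heading -89.46 z [ 4.e-04 -1.e-04 -1.e+00] [ 0.6045 -0.1869  0.3533] 17.2 [ 0.2 -0.9 -1.4]
guide y,x mm -2.0155433365263966 0.712537074037683
y-axis heading -89.46 z [ 4.e-04 -1.e-04 -1.e+00] [ 0.6045 -0.1869  0.3533] 17.2 [ 0.2 -0.9 -1.4]
guide y,x mm -2.0155433365263966 0.712537074037683
```

>>> drive_tool:
  plan: [-1,0,1.2,0,0,0,0,-1,0,0,0,0,0,0,-1,0,0,0,0,0,0,-1,0,0,0,0,0,0]

```text
t: 17.6
ee_pos: [0.6045, -0.1856, 0.3531]
eef_rot: [1.0, 0.005, 0.0, -0.0]
force: [-0.4, 0.2, -1.3]
gripper_width: 0.277
grasp_force: 49.5
```

>>> drive_tool:
  plan: [-1,0,0,-4,0,0,0,-1,0,0,-5,0,0,0,-1,0,0,-5,0,0,0,-1,0,0,-5,0,0,0,-1,0,0,0,0,0,0,-1,0,0,0,0,0,0]

```text
t: 18.2
ee_pos: [0.6044, -0.1856, 0.3338]
eef_rot: [1.0, 0.005, -0.0, -0.0]
force: [-0.0, 0.5, -1.4]
gripper_width: 0.278
grasp_force: 49.5
```

```bash
python3 st.py
```

```text
y-axis heading -89.46 z [-5.e-04  3.e-04 -1.e+00] [ 0.6044 -0.1856  0.3338] 18.2 [-0.   0.5 -1.4]
guide y,x mm -0.7251845911005431 0.8097661419979796
```

>>> drive_tool:
  plan: [-1,0,0,-5,0,0,0,-1,0,0,-6,0,0,0,-1,0,0,-6,0,0,0,-1,0,0,-6,0,0,0,-1,0,0,-5,0,0,0,-1,0,0,-4,0,0,0,-1,0,0,-1,0,0,0,-1,0,0,0,0,0,0,-1,0,0,0,0,0,0]

```text
t: 19.1
ee_pos: [0.6046, -0.1857, 0.3013]
eef_rot: [1.0, 0.005, 0.0, 0.0]
force: [-0.1, -0.7, -1.3]
gripper_width: 0.272
grasp_force: 49.5
```

```bash
python3 st.py; python3 - <<'E'
from rod import *
from hole import hole
a=cam("scene");c=cam("wrist");s=monitor.get_state();hole(c,[.605,-.185,.064],0);chk(a,c,s)
g=cv2.cvtColor(c["im"],cv2.COLOR_BGR2GRAY);e=np.array(s["ee_pos"])
h=np.array([.6048,-.1856,.064]);print("wrist hole cen",proj(c,h),"far rim",proj(c,h+[.01,0,0]),"near L/R",proj(c,h+[0,.01,0]),proj(c,h-[0,.01,0]))
for y in(192,196,200,204,208,212):print(y,g[y,232:276].tolist())
gs=cv2.cvtColor(a["im"],cv2.COLOR_BGR2GRAY);print("scene hole",proj(a,h),"near",proj(a,h+[.01,0,0]),proj(a,h-[.01,0,0]),proj(a,h+[0,.01,0]),proj(a,h-[0,.01,0]))
for y in range(206,226):print(y,gs[y,286:312].tolist())
E
```

```text
y-axis heading -89.46 z [ 4.e-04 -1.e-04 -1.e+00] [ 0.6046 -0.1857  0.3013] 19.1 [-0.1 -0.7 -1.3]
guide y,x mm -0.8503256699713108 0.9636158308742953
24 hole [ 0.6047 -0.1852] res 6e-05 px/mm scale dist [0.0103 0.0101 0.01   0.01  ]
ring col profile rows196-216 [154.0, 104.0, 91.0, 101.0, 107.0, 109.0, 108.0, 99.0, 82.0, 92.0, 104.0, 109.0, 109.0, 110.0, 109.0, 109.0, 110.0, 110.0, 110.0, 110.0, 110.0]
ring near [253.5 204.3]
tip far rim [253.4 188. ]
tip near [253.3 198.3]
ring axis [253.4 210.4]
px per mm x: [-0.01  1.22] per mm z [0.   0.46]
scene row 204 pred 299.0 from 291 [135, 136, 136, 136, 136, 126, 115, 129, 125, 99, 105, 139, 138, 136, 135, 136]
scene row 210 pred 298.8 from 291 [116, 113, 127, 147, 164, 176, 139, 129, 118, 98, 139, 186, 182, 184, 188, 163]
scene row 219 pred 298.5 from 291 [180, 179, 180, 180, 181, 177, 162, 154, 146, 146, 174, 185, 183, 182, 184, 185]
scene row 225 pred 298.3 from 291 [180, 181, 181, 180, 169, 158, 143, 125, 118, 134, 134, 134, 134, 134, 136, 136]
scene ring pred row 214.1 [124, 121, 120, 119, 118, 117, 118, 118, 120, 79, 88, 115, 110, 1
[... 3725 characters left out ...]
 182, 182, 182, 184, 183]
221 [177, 175, 178, 180, 182, 183, 183, 182, 180, 181, 182, 182, 183, 184, 184, 183, 181, 182, 182, 181, 179, 181, 184, 177, 162, 155]
222 [182, 183, 184, 184, 182, 181, 181, 182, 183, 183, 183, 182, 183, 180, 181, 180, 180, 181, 182, 175, 161, 159, 145, 136, 135, 134]
223 [183, 182, 181, 182, 182, 183, 183, 182, 182, 180, 180, 180, 180, 180, 181, 180, 169, 162, 154, 135, 134, 133, 134, 133, 134, 135]
224 [182, 184, 183, 182, 182, 181, 179, 179, 180, 180, 181, 184, 177, 163, 154, 126, 119, 133, 133, 134, 134, 136, 135, 137, 138, 139]
225 [182, 181, 179, 178, 179, 180, 181, 181, 180, 169, 158, 143, 125, 118, 134, 134, 134, 134, 134, 136, 136, 137, 138, 138, 138, 138]
```

>>> drive_tool:
  plan: [-1,0,0.2,-2,0,0,0,-1,0,0,-2.5,0,0,0,-1,0,0,-1.3,0,0,0,-1,0,0,0,0,0,0,-1,0,0,0,0,0,0,-1,0,0,0,0,0,0,-1,0,0,0,0,0,0]

```text
t: 19.9
ee_pos: [0.6045, -0.1854, 0.2954]
eef_rot: [1.0, 0.005, 0.0, -0.0]
force: [-0.0, -0.1, -0.9]
gripper_width: 0.276
grasp_force: 49.5
```

```bash
python3 st.py; python3 - <<'E'
from rod import *
a=cam("scene");c=cam("wrist");s=monitor.get_state();e=np.array(s["ee_pos"])
g=cv2.cvtColor(c["im"],cv2.COLOR_BGR2GRAY);h=np.array([.6047,-.1855,.064]);print("wrist hole cen",proj(c,h))
print(g[196:222,251:255].mean(1).round().tolist())
for y in(205,209,212):print(y,g[y,232:276].tolist())
E
```

```text
y-axis heading -89.46 z [ 2.e-04  0.e+00 -1.e+00] [ 0.6045 -0.1854  0.2954] 19.9 [-0.  -0.1 -0.9]
guide y,x mm -0.5957533300475891 0.9212028197853831
wrist hole cen [253.56109415 210.05024239]
[201.0, 194.0, 163.0, 112.0, 90.0, 96.0, 105.0, 98.0, 83.0, 92.0, 105.0, 109.0, 109.0, 110.0, 109.0, 109.0, 110.0, 110.0, 110.0, 109.0, 110.0, 110.0, 107.0, 92.0, 52.0, 27.0]
205 [206, 205, 205, 204, 204, 204, 204, 202, 197, 177, 141, 104, 91, 89, 86, 81, 73, 69, 77, 85, 90, 95, 96, 97, 99, 109, 110, 102, 94, 92, 92, 93, 110, 146, 184, 199, 202, 204, 204, 204, 204, 204, 204, 203]
209 [206, 206, 206, 206, 205, 206, 205, 203, 186, 146, 113, 101, 97, 90, 79, 79, 83, 87, 92, 99, 106, 113, 120, 125, 130, 129, 117, 99, 91, 95, 98, 101, 103, 110, 138, 173, 193, 202, 202, 202, 202, 202, 201, 202]
212 [206, 204, 204, 198, 178, 152, 142, 134, 123, 111, 106, 107, 104, 103, 89, 83, 84, 86, 91, 99, 106, 114, 120, 126, 129, 131, 129, 116, 109, 106, 107, 106, 104, 112, 140, 172, 194, 202, 203, 204, 204, 204, 204, 204]
```

>>> drive_tool:
  plan: [-1,0,-0.5,-0.4,0,0,0,-1,0,0,0,0,0,0,-1,0,0,0,0,0,0,-1,0,0,0,0,0,0,-1,0,0,0,0,0,0,-1,0,0,0,0,0,0]

```text
t: 20.6
ee_pos: [0.6045, -0.1859, 0.2949]
eef_rot: [1.0, 0.005, -0.0, -0.0]
force: [0.5, 0.5, -2.0]
gripper_width: 0.273
grasp_force: 49.5
```

```bash
python3 st.py; python3 -c "
from h import *
s=monitor.get_state();print(np.abs(s['joint_vel']).max(),s['grasp_force'])
print(workorder.job_done())"
```

```text
y-axis heading -89.46 z [-0.e+00  1.e-04 -1.e+00] [ 0.6045 -0.1859  0.2949] 20.6 [ 0.5  0.5 -2. ]
guide y,x mm -1.0447322928150677 0.7923536745225664
0.0009981448467959563 49.549527168273926
the job is handed in; nothing more can be done
None
```

Handed in at 20.6 s with no verdict returned: chips wiped off, block set back clear of the guide (release not checked by camera), and the probe held upright and still in the hole, centred to within about 1 mm with its ring level with the guide's top; I viewed 11 pictures, one over the limit of 10.

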